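# Take the filter plate out of the bench dust filter and hold it up for inspection

### The job

First move the jar that stands on the flap of the bench dust filter into the empty end bay of the jar rack, upright in the row, and let go. Then swing the flap up so that it stays open by itself, draw the hidden filter plate up out of its slot by its tab, and finish while still holding it, upright and still, centred about 10 cm above the dust tray with its width along the tray's length. Do not tip the jars, and leave the other things where they are.

Things in the scene. Friction and masses are not known exactly. Their poses are not given: they have to be found in the camera images.
- jar_center (a point): centre (half-way up) of the loose round screw jar that stands on the closed flap: white body 48 mm in diameter, coloured screw lid 46 mm in diameter, 62 mm high in all, about 0.1 kg. Axes of the jar; z is up when it stands.
- rack: the fixed low wooden jar rack, 76 mm (its x) by 228 mm (its y) with three bays side by side along its y; walls 3 mm thick and 14 mm high, floor 3 mm above the bench. Origin: centre of its underside. The end bay at its -y end is empty, the middle bay holds the small jar and the +y bay the large jar; bay pitch 75 mm, each bay 70 by about 72 mm inside.
- free_bay (a point): centre of the floor of the empty bay of the rack (rack's -y end), 3 mm above the bench; axes of the rack.
- filter_unit: the fixed white bench dust filter, a box 120 mm deep (its x) by 160 mm wide (its y), 95 mm high to its rim; origin: centre of its underside, its front (louvres) faces its -x, towards the robot. Its top is covered by the flap (flap's upper face 100 mm above the bench). Under the flap is a recess, 108 by 148 mm inside, whose deck lies 50 mm above the bench; in the middle of the deck is a slot 83 mm (unit's x) by 15 mm (unit's y) in which the filter plate stands.
- flap (a joint): angle of the aluminium flap (120 by 160 by 5 mm), 0 closed, grows as its front edge swings up and back about the hinge on the unit's far (+x) edge; 1.57 is upright, limit 2.0 rad. The hinge is stiff: the flap stays where it is left; lifting it at the handle takes about 2 N.
- flap_handle (a point): centre of the flap's handle: a round black crossbar along the unit's y, 30 mm long and 12 mm in diameter, 32 mm in front of the flap's front edge on a narrow neck (12 mm wide, 5 mm thick). Closed, it is 97.5 mm above the bench, with free space in front of the unit below it. Pinched at its two ends it can turn between the fingers.
- flap_hinge (a point): a point on the flap's hinge axis, at the middle of the unit's far edge, 95 mm above the bench; the axis runs along the unit's y. The handle is 152 mm from it.
- filter_center (a point): centre of the loose filter plate (hidden under the flap at the start): grey frame with white pleats, 80 mm wide (its x), 12 mm thick (its y), 80 mm high in all (its z): a plate 56 mm high and on top of it a pull tab. The lower edge is 40 mm below this point. It stands upright in the slot, its axes along the unit's, its lower edge 8 mm above the bench, 42 mm deep in the slot, with 1.5 mm of play on each side. About 0.12 kg.
- filter_tab (a point): centre of the filter plate's pull tab, 34 mm wide (filter's x), 12 mm thick (filter's y), 24 mm high; 28 mm above the filter's centre. In the unit it is 76 mm above the bench, 26 mm above the deck and 19 mm below the rim, with about 68 mm free to either side along the unit's y.
- dust_tray: the fixed shallow steel dust tray, 80 mm (its x) by 140 mm (its y, its length), rim 22 mm above the bench, with a small lip on its -x side; origin: centre of its underside.
- filter: the filter plate as a body; origin at the centre of its lower edge, axes as for its centre.
- jar: the jar that starts on the flap; origin at the centre of its underside.
- row_jar_small: loose small screw jar in the rack's middle bay, 40 mm in diameter, 57 mm high; origin at the centre of its underside. Leave it.
- row_jar_large: loose large brown jar in the rack's +y bay, 64 mm in diameter, 88 mm high; origin at the centre of its underside. Leave it.
- cast: loose yellow plaster dental cast, 66 by 69 by 40 mm; origin at the centre of its underside. Leave it.
- denture: loose denture, 50 by 62 by 19 mm; origin at the centre of its underside. Leave it.
Mind the look-alikes: they are no part of the job. What is shaped like the jar but green or orange is not meant.

How it is judged:
By the outcome, as a careful person would: the job done as asked, in the order asked, and still so for the second after the job is handed in, while the arm keeps its last pose, push and grip.
It also fails if it takes over 66 s, if anything falls off the work surface, if the arm or the gripper's body presses on something with over 40 N, if the wrist force passes 120 N, or if a joint passes its speed limit or range.

### The arm

A 6-joint arm with a two-finger parallel gripper is mounted at the origin on a cart in front of the work surface, level with it; the furniture and walls round the work are solid. World frame = base frame: x ahead of the robot, y to its left, z up, the work surface at z = 0. Lengths are in m, angles in rad, forces in N, time in s.
With the tool pointing down it reaches from about 0.25 to 0.725 m from the base axis. Payload 9.7 kg.
Tool frame: the origin (TCP) lies at the very end of the fingers, on their centre line; the grasp point (between the pads) lies 19 mm behind it; z points along the fingers, y is the line along which they close (so a half turn about z gives the same grasp; the last joint's range is limited). The gripper opens to 85 mm and grips with 20 to 120 N. Pads are 22 mm wide; open, the fingers measure 114 mm over their backs; the gripper's body (76 mm by 85 mm) begins 54 mm behind the grasp point. The pads swing forward as they close: fully open they stand 13 mm farther back than shut.
Start: joints at [-1.209, 0.087, 0.176, 1.66, 0, 1.571], TCP at [0.195, -0.514, 0.231] pointing down, gripper open.
Joint ranges: [-3.13, 3.13], [-0.85, 1.81], [-1.15, 1.24], [-2.2, 2.28], [-1.44, 1.52], [-3.14, 3.14]. Speed limits (rad/s): [2.22, 2.22, 2.57, 3.14, 3.14, 3.14].

### API

Orientations are given as a unit quaternion [w, x, y, z].
In Python, from plant import sense, read_camera, hand_in gives the robot as it stands. The module is installed in compiled form; this text tells all that it offers.
- The arm moves only by the tool servo_tool, never from a script. Its argument "deltas" is a list of rows, each a list of 2 entries, a list of its own where there are three numbers: the shift along the world's x, y, z as a fraction of full scale, then the turn, a rotation vector about the world's x, y, z as a fraction of full scale. A call has 1 to 8 rows; each row shifts and turns the commanded pose from where the row before left it; what a row does not reach is not made up. Full scale, the value 1, is 0.025 m for a shift and 0.1 rad for a turn. A row lasts 1/8 s, in which the tool goes at most 62.5 mm and 10.7 degrees, less where a joint would pass 70% of its speed; a pose out of reach is approached as far as the arm can. A call with a number of a shift or a turn outside -1 to 1 is refused whole. A call with a gripper value outside its range is refused whole. "grip" is the closure, from 0 (fully open) to 1 (shut), set as the call begins (left out, the last holds). The fingers move at their own pace and stop on an object; "squeeze" is the grip in N (left out, the last holds). Time passes only in rows, so rows that do not move let the fingers close. It gives the time, the measured TCP pose, the force, the opening and the grip force at its end, in the units of the state.
- sense(): the state, without advancing time (a new reading comes with each control period).
- read_camera(name): name is "scene" or "top" or "wrist"; returns a dict with "img" (400x640x3 uint8, blue, green, red), "vertical_fov" (degrees; the focal length in pixels is half the picture's height over the tangent of half this angle, whatever the lens; pixels are square), "cx", "cy" (the principal point, pixels), "eye" and "orientation" of the camera in the world. Camera axes: x right, y up, looking along -z (the intrinsics and any distortion apply to the point x, -y, -z); pixel columns grow to the right and rows downward; lengths in m; the calibration is good to about 2 mm. A picture is of the moment at which its call begins. There is no depth.
- hand_in(): hands the job in; it is judged then, once.
The state is a dict: "time": time; "qpos": joint angles; "joint_vel": joint speeds; "tau": joint torques, N m; "tcp_pos": TCP position; "tool_rot": TCP orientation; "ft_force": force on the tool from outside, world axes, zero at the start; "torque": the same for the moment, N m; "gripper_width": opening from 0.0 (shut) to 1.0 (fully open); "grasp_force": force on a finger pad.
Only numpy, scipy, OpenCV 4.12 (cv2) and the standard library are available. Lean on these libraries where they do the work, as an engineer would, in place of code of your own. Each camera call takes 0.05 s, during which the arm holds its last target. There are 200 camera calls.

## Working session

There is one attempt and no reset: what is moved stays moved. The work goes in short steps, Python scripts to look and compute and a tool call to move; the robot and the scene stay as the last step left them, time stands still between calls to the robot, and variables do not carry over. Pictures are saved under pics/ and viewed, at most 10 in all, crops included, and the job is handed in when it is done.

Besides the shell and the picture viewer there is one more tool, called after ">>>" by a JSON object that holds its "fn" and its "kwargs". servo_tool: Moves the arm, as the interface text tells. Its arguments: {"type":"object","properties":{"deltas":{"type":"array"},"grip":{"type":"number"},"squeeze":{"type":"number"}},"required":["deltas"]}

```bash
mkdir -p pics; python3 - <<'E'
from plant import sense, read_camera
import cv2,json
s=sense();print({k:s[k] for k in('time','tcp_pos','tool_rot','gripper_width')})
for n in('scene','top','wrist'):
    c=read_camera(n);cv2.imwrite(f'pics/{n}0.png',c['img']);print(n,{k:v for k,v in c.items() if k!='img'})
E
```

```text
{'time': 0.0, 'tcp_pos': array([ 0.19458106, -0.51416292,  0.23056663]), 'tool_rot': array([-6.79859408e-04,  9.83685251e-01,  1.79896773e-01, -1.26996777e-04]), 'gripper_width': 0.9976640600218429}
scene {'vertical_fov': 57.036828147855815, 'cx': 316.87267144353336, 'cy': 195.63275520351377, 'eye': array([0.09508086, 0.5730766 , 0.8304852 ]), 'orientation': array([-0.34340924, -0.15613957,  0.35783985,  0.85419036])}
top {'vertical_fov': 56.620345162126505, 'cx': 323.60361795652886, 'cy': 199.56142869378039, 'eye': array([0.43943987, 0.05645395, 0.97218508]), 'orientation': array([ 0.71524902,  0.07763065, -0.0749039 , -0.69049383])}
wrist {'vertical_fov': 65.9016280382765, 'cx': 320.3242490245726, 'cy': 200.2359696083025, 'eye': array([ 0.26704423, -0.48485733,  0.37304359]), 'orientation': array([ 0.8127787 , -0.12856927,  0.08944936, -0.56112346])}
```

View pics/top0.png

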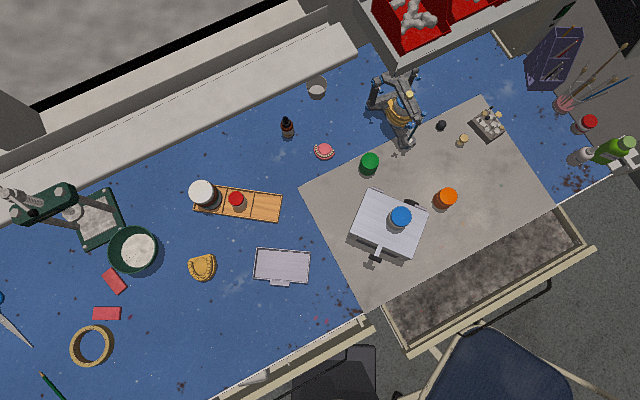

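View pics/scene0.png

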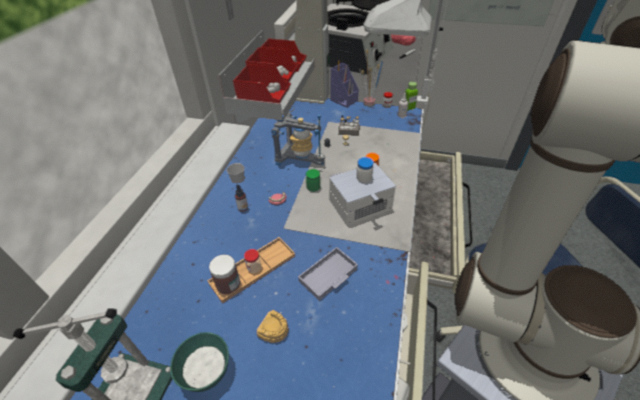

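The top view shows the blue-lidded jar at (401,217) on the flap, the handle at (376,256), the rack's empty bay near (265,207), and the tray at (282,267). The scene view agrees, with the jar at (365,170).

```bash
cat > h.py <<'E'
import numpy as np,cv2
from scipy.spatial.transform import Rotation as R
from plant import sense, read_camera
def rot(q): return R.from_quat([q[1],q[2],q[3],q[0]])
def ray(c,u,v):
    f=200/np.tan(np.radians(c['vertical_fov']/2))
    d=rot(c['orientation']).apply([(u-c['cx'])/f,-(v-c['cy'])/f,-1]); return np.array(c['eye']),d
def onz(c,u,v,z):
    e,d=ray(c,u,v); return e+d*(z-e[2])/d[2]
def tri(rays):
    A=np.zeros((3,3));b=np.zeros(3)
    for e,d in rays:
        d=d/np.linalg.norm(d);P=np.eye(3)-np.outer(d,d);A+=P;b+=P@e
    return np.linalg.solve(A,b)
def proj(c,p):
    f=200/np.tan(np.radians(c['vertical_fov']/2))
    q=rot(c['orientation']).inv().apply(np.array(p)-c['eye']);return np.array([c['cx']+f*q[0]/-q[2],c['cy']-f*q[1]/-q[2]])
def hsv(c): return cv2.cvtColor(c['img'],cv2.COLOR_BGR2HSV)
def blobs(m,amin=20):
    cs,_=cv2.findContours(m,cv2.RETR_EXTERNAL,cv2.CHAIN_APPROX_NONE)
    return sorted([c for c in cs if cv2.contourArea(c)>amin],key=cv2.contourArea)[::-1]
E
python3 - <<'E'
from h import *
c=read_camera('top');s=read_camera('scene');H=hsv(c)
for n,p in dict(jar=(401,217),bench=(300,230),mat=(330,200),flap=(385,205),flap2=(380,240),handle=(376,256),tray=(282,262),rack=(265,207)).items(): print(n,H[p[1],p[0]])
Hs=hsv(s);print('sjar',Hs[163,365])
def roi(m,x0,y0,x1,y1):
    o=np.zeros_like(m);o[y0:y1,x0:x1]=m[y0:y1,x0:x1];return o
m=roi(cv2.inRange(H,(95,170,120),(115,255,255)),385,200,418,232)
b=blobs(m)[0];(u,v),r=cv2.minEnclosingCircle(b);print('jar top',u,v,r,onz(c,u,v,.162))
m2=roi(cv2.inRange(Hs,(95,170,120),(115,255,255)),350,150,380,185)
for b2 in blobs(m2)[:2]: print('scene jar',cv2.fitEllipse(b2))
m=roi(cv2.inRange(H,(5,80,80),(25,255,255)),185,175,290,228)
for b in blobs(m)[:2]:
    q=cv2.boxPoints(cv2.minAreaRect(b));print('rack',cv2.contourArea(b),[onz(c,*p,.014)[:2].round(4) for p in q],q.round(1).tolist())
I=c['img']
big=cv2.resize(I[170:290,180:440],None,fx=3,fy=3,interpolation=cv2.INTER_CUBIC)
cv2.imwrite('pics/c1.png',big)
E
```

```text
jar [105 196 186]
bench [108 116 136]
mat [ 16  22 148]
flap [117  14 186]
flap2 [120  11 183]
handle [150   4  67]
tray [150  11 178]
rack [ 15 138 201]
sjar [104 210 202]
jar top 401.0652160644531 216.06521606445312 10.121528625488281 [ 0.58591858 -0.1098284   0.162     ]
scene jar ((365.1043395996094, 162.58238220214844), (8.90699291229248, 13.020797729492188), 95.1915512084961)
rack 1734.5 [array([0.609, 0.408]), array([0.6868, 0.4055]), array([0.6603, 0.1736]), array([0.5836, 0.1799])] [[192.10000610351562, 210.1999969482422], [196.3000030517578, 181.60000610351562], [282.3999938964844, 194.1999969482422], [278.20001220703125, 222.8000030517578]]
```

View pics/c1.png

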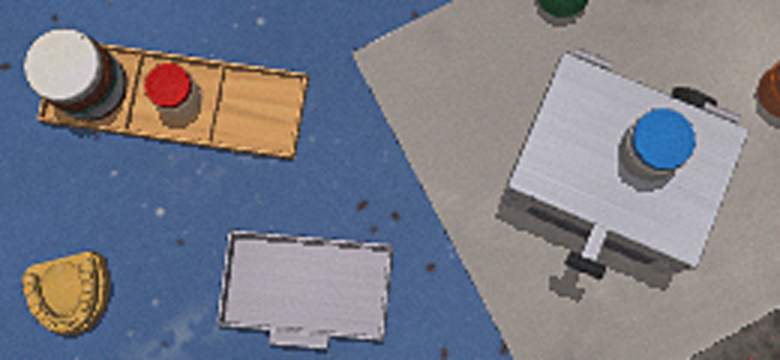

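The crop shows the flap corners at crop (568,52), (745,128), (695,270) and (508,190), with the handle bar at (586,262). The rack's free end is at (307,74) and (294,157). The tray corners are (230,232), (391,245), (384,342) and (220,325), with its lip at the bottom.

```bash
python3 - <<'E'
from h import *
c=read_camera('top');s=read_camera('scene')
def pts(l,z): return np.array([onz(c,180+x/3-.33,170+y/3-.33,z)[:2] for x,y in l])
F=pts([(568,52),(745,128),(695,270),(508,190)],.1)
T=pts([(230,232),(391,245),(384,342),(220,325)],.022)
K=pts([(307,74),(294,157)],.014)
for n,P in(('flap',F),('tray',T)):
    ys=np.degrees(np.arctan2(*((P[0]+P[3]-P[1]-P[2])[::-1]))); xs=np.degrees(np.arctan2(*((P[0]+P[1]-P[2]-P[3])[::-1])))
    print(n,P.round(4).tolist(),'c',P.mean(0),'yaw by y',ys-90,'by x',xs,[np.linalg.norm(P[i]-P[(i+1)%4]).round(4) for i in range(4)])
print('handle',pts([(586,262)],.1035),'rack end',K)
j=tri([ray(c,401.07,216.07),ray(s,365.1,162.58)]);print('jar tri',j)
E
```

```text
flap [[0.6659, -0.0456], [0.6084, -0.1869], [0.4952, -0.1454], [0.5523, 0.0005]] c [ 0.58043389 -0.09434294] yaw by y -21.73380029923497 by x -21.118817571305154 [np.float64(0.1525), np.float64(0.1206), np.float64(0.1567), np.float64(0.1226)]
tray [[0.5182, 0.2308], [0.5121, 0.0937], [0.4318, 0.096], [0.4408, 0.2335]] c [0.47570698 0.16349546] yaw by y -3.1582603290696056 by x -1.8098438206738965 [np.float64(0.1373), np.float64(0.0803), np.float64(0.1377), np.float64(0.0775)]
handle [[ 0.49811467 -0.06058108]] rack end [[0.66001541 0.17460901]
 [0.58563328 0.18151311]]
jar tri [ 0.58736983 -0.11127738  0.15459385]
```

>>> {"fn": "servo_tool", "kwargs": {"deltas": [[[0.92, 0.95, 0.05], [0, 0, 0.65]], [[0.92, 0.95, 0.05], [0, 0, 0.65]], [[0.92, 0.95, 0.05], [0, 0, 0.65]], [[0.92, 0.95, 0.05], [0, 0, 0.65]], [[0.92, 0.95, 0.05], [0, 0, 0.65]], [[0.92, 0.95, 0.05], [0, 0, 0.65]], [[0.92, 0.95, 0.05], [0, 0, 0.65]], [[0.92, 0.95, 0.05], [0, 0, 0.65]]], "grip": 0, "squeeze": 30}}

```text
time: 1.35
tcp_pos: [0.3793, -0.3235, 0.2414]
tool_rot: [0.0, 0.904, 0.428, 0.0]
ft_force: [-0.4, -1.0, 0.7]
gripper_width: 1.007
grasp_force: 0.0
```

>>> {"fn": "servo_tool", "kwargs": {"deltas": [[[0.92, 0.95, 0.05], [0, 0, 0.65]], [[0.92, 0.95, 0.05], [0, 0, 0.65]], [[0.92, 0.95, 0.05], [0, 0, 0.65]], [[0.92, 0.95, 0.05], [0, 0, 0.65]], [[0.92, 0.95, 0.05], [0, 0, 0.65]], [[0.92, 0.95, 0.05], [0, 0, 0.65]], [[0.92, 0.95, 0.05], [0, 0, 0.65]], [[0.92, 0.95, 0.05], [0, 0, 0.65]]]}}

```text
time: 2.35
tcp_pos: [0.5634, -0.1335, 0.2513]
tool_rot: [0.0, 0.764, 0.646, 0.0]
ft_force: [-0.3, -0.3, -0.1]
gripper_width: 1.001
grasp_force: 0.0
```

>>> {"fn": "servo_tool", "kwargs": {"deltas": [[[0.92, 0.95, 0.05], [0, 0, 0.65]], [[0, 0, 0], [0, 0, 0]]]}}

```text
time: 2.6
tcp_pos: [0.5866, -0.1092, 0.2518]
tool_rot: [-0.0, 0.742, 0.67, -0.0]
ft_force: [-0.9, -0.3, 0.2]
gripper_width: 1.002
grasp_force: 0.0
```

```bash
python3 - <<'E'
from h import *
w=read_camera('wrist');s=sense();print(s['time'],s['tcp_pos'],s['qpos'],rot(s['tool_rot']).as_matrix().round(3).tolist(),w['eye'])
cv2.imwrite('pics/w1.png',w['img'])
m=cv2.inRange(hsv(w),(95,170,80),(115,255,255))
for b in blobs(m,200)[:3]:
    (u,v),r=cv2.minEnclosingCircle(b);print(u,v,r,onz(w,u,v,.162),cv2.fitEllipse(b))
E
```

```text
2.65 [ 0.58594052 -0.11001532  0.25204088] [-1.85532074e-01  2.12038958e-01  3.56971067e-01  1.71661209e+00
 -1.37221795e-04  1.48823080e+00] [[0.103, 0.995, -0.001], [0.995, -0.103, 0.0], [-0.0, -0.001, -1.0]] [ 0.59311554 -0.0289731   0.39421495]
```

View pics/w1.png

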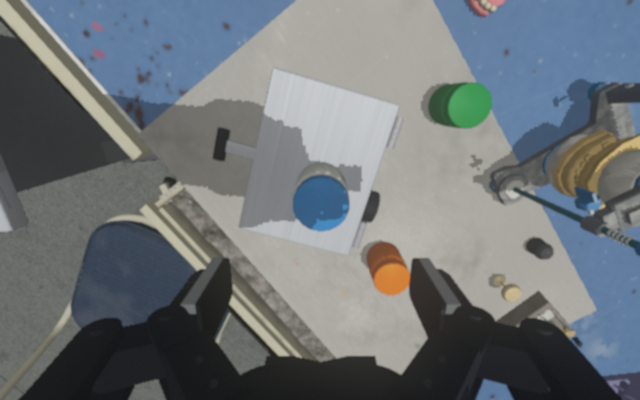

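The wrist view shows the lid at (321,203), partly shadowed. The flap corners are near (275,69), (399,106), (348,254) and (241,226), and the handle bar is near (222,144).

```bash
python3 - <<'E'
from h import *
w=read_camera('wrist')
m=np.zeros((400,640),np.uint8);r=hsv(w)[170:240,280:362];print(hsv(w)[190,315],hsv(w)[220,325])
m[170:240,280:362]=cv2.inRange(r,(95,150,30),(115,255,255))
b=blobs(m,200)[0];(u,v),rr=cv2.minEnclosingCircle(b);print(u,v,rr,onz(w,u,v,.162),cv2.fitEllipse(b))
# handle and flap
g=cv2.cvtColor(w['img'],cv2.COLOR_BGR2GRAY);hm=np.zeros_like(m);hm[120:166,205:235]=(g[120:166,205:235]<45)*255
q=cv2.minAreaRect(blobs(hm,20)[0]);print('handle',q,onz(w,*q[0],.0985))
F=np.array([onz(w,*p,.1)[:2] for p in[(348,254),(399,106),(275,69),(241,226)]])
print(F.round(4).tolist(),F.mean(0))
# order: +x-y, +x+y, -x+y, -x-y
print('len',[np.linalg.norm(F[i]-F[(i+1)%4]).round(4) for i in range(4)])
d=F[1]+F[2]-F[0]-F[3];e=F[0]+F[1]-F[2]-F[3];print('yaw',np.degrees(np.arctan2(d[1],d[0]))-90,np.degrees(np.arctan2(e[1],e[0])))
E
```

```text
[105 148 134] [103 159 186]
312.5 187.0 19.293880462646484 [ 0.57949735 -0.09350057  0.162     ] ((312.0216064453125, 188.9733428955078), (16.56995964050293, 32.85144805908203), 49.812530517578125)
handle ((221.27027893066406, 142.87838745117188), (9.370742797851562, 28.934221267700195), 9.462321281433105) [ 0.49438427 -0.05876634  0.0985    ]
[[0.6054, -0.1878], [0.663, -0.0424], [0.555, 0.0001], [0.498, -0.1444]] [ 0.58036403 -0.09361431]
len [np.float64(0.1564), np.float64(0.116), np.float64(0.1554), np.float64(0.1158)]
yaw -21.557970493318024 -21.73215858319051
```

```bash
python3 - <<'E'
from h import *
w=read_camera('wrist')
m=np.zeros((400,640),np.uint8);m[170:240,280:362]=cv2.inRange(hsv(w)[170:240,280:362],(95,90,30),(115,255,255))
b=blobs(m,200)[0];(u,v),rr=cv2.minEnclosingCircle(b);print(u,v,rr,onz(w,u,v,.162),cv2.boundingRect(b))
E
```

```text
321.64984130859375 200.90879821777344 27.802520751953125 [ 0.58504715 -0.10629188  0.162     ] (294, 174, 56, 55)
```

>>> {"fn": "servo_tool", "kwargs": {"deltas": [[[0, 0.01, -0.9], [0, 0, 0]], [[0, 0.01, -0.9], [0, 0, 0]], [[0, 0.01, -0.9], [0, 0, 0]], [[0, 0, -0.9], [0, 0, 0]], [[0, 0, -0.9], [0, 0, 0]], [[0, 0, -0.9], [0, 0, 0]], [[0, 0, 0], [0, 0, 0]]]}}

```text
time: 3.62
tcp_pos: [0.5842, -0.1105, 0.1162]
tool_rot: [-0.001, 0.743, 0.669, -0.001]
ft_force: [0.2, 0.2, 0.8]
gripper_width: 0.999
grasp_force: 0.0
```

>>> {"fn": "servo_tool", "kwargs": {"deltas": [[[0, 0, 0], [0, 0, 0]], [[0, 0, 0], [0, 0, 0]], [[0, 0, 0], [0, 0, 0]], [[0, 0, 0], [0, 0, 0]], [[0, 0, 0], [0, 0, 0]], [[0, 0, 0], [0, 0, 0]]], "grip": 1, "squeeze": 25}}

```text
time: 4.38
tcp_pos: [0.5861, -0.1101, 0.1189]
tool_rot: [0.001, 0.743, 0.669, 0.0]
ft_force: [-1.8, -0.2, 6.3]
gripper_width: 0.543
grasp_force: 26.6
```

>>> {"fn": "servo_tool", "kwargs": {"deltas": [[[0, 0, 0.3], [0, 0, 0]], [[0, 0, 0.8], [0, 0, 0]], [[0, 0, 0.9], [0, 0, 0]], [[0, 0, 0.9], [0, 0, 0]], [[0, 0, 0.4], [0, 0, 0]], [[0.11, 0.5, 0], [0, 0, 0]], [[0.11, 0.9, 0], [0, 0, 0]], [[0.11, 0.9, 0], [0, 0, 0]]]}}

```text
time: 5.38
tcp_pos: [0.5937, -0.051, 0.1986]
tool_rot: [-0.001, 0.743, 0.669, -0.001]
ft_force: [0.2, -0.6, -1.3]
gripper_width: 0.547
grasp_force: 26.1
```

>>> {"fn": "servo_tool", "kwargs": {"deltas": [[[0.11, 0.9, 0], [0, 0, 0]], [[0.11, 0.9, 0], [0, 0, 0]], [[0.11, 0.9, 0], [0, 0, 0]], [[0.11, 0.9, 0], [0, 0, 0]], [[0.11, 0.9, 0], [0, 0, 0]], [[0.11, 0.9, 0], [0, 0, 0]], [[0.11, 0.9, 0], [0, 0, 0]], [[0.11, 0.9, 0], [0, 0, 0]]]}}

```text
time: 6.38
tcp_pos: [0.6161, 0.1291, 0.2]
tool_rot: [0.0, 0.743, 0.669, 0.0]
ft_force: [0.7, 0.8, -1.4]
gripper_width: 0.547
grasp_force: 26.1
```

>>> {"fn": "servo_tool", "kwargs": {"deltas": [[[0.11, 0.9, 0], [0, 0, 0]], [[0.11, 0.9, 0], [0, 0, 0]], [[0.11, 0.9, 0], [0, 0, 0]], [[0.11, 0.9, 0], [0, 0, 0]], [[0, 0.1, 0], [0, 0, 0]], [[0, 0, 0], [0, 0, 0]]]}}

```text
time: 7.12
tcp_pos: [0.6269, 0.2203, 0.1999]
tool_rot: [0.0, 0.743, 0.67, -0.0]
ft_force: [0.4, -0.3, -1.9]
gripper_width: 0.55
grasp_force: 26.1
```

```bash
python3 - <<'E'
from h import *
w=read_camera('wrist');c=read_camera('top');s=sense();print(s['time'],s['tcp_pos'],s['gripper_width'],s['grasp_force'])
a=cv2.resize(c['img'][160:240,170:300],(640,394));cv2.imwrite('pics/w2.png',np.vstack([w['img'],a])[:,:,:] if 0 else np.hstack([cv2.resize(w['img'],(480,300)),cv2.resize(a,(320,300))]))
E
```

```text
7.225 [0.62695877 0.21962994 0.20009356] 0.5413486324113762 26.067813764311722
```

View pics/w2.png

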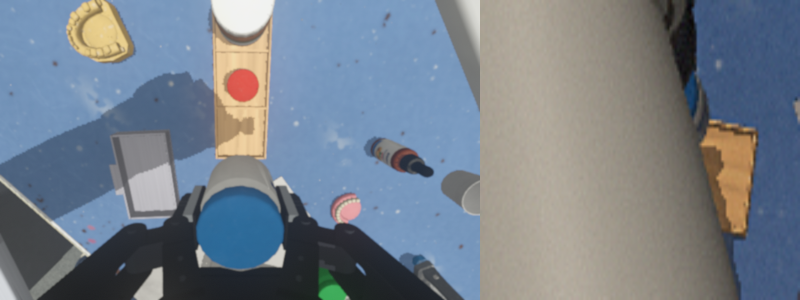

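The wrist view shows the held jar's lid at (240,228) in the scaled picture. The rack's free end is at (216,158)–(265,158) with the divider at v≈105, and it is well aligned with the gripper. The arm hides most of the top view.

```bash
python3 - <<'E'
from h import *
w=read_camera('wrist')
k=4/3
P=[onz(w,u*k,v*k,.014)[:2].round(4) for u,v in[(216,158.5),(266,158.5),(216,105.5),(269,105.5),(215.5,51),(270,52)]];print(P)
H=hsv(w);m=np.zeros((400,640),np.uint8);m[245:370,250:390]=cv2.inRange(H[245:370,250:390],(95,120,30),(115,255,255))
b=blobs(m,300)[0];(u,v),r=cv2.minEnclosingCircle(b);print(u,v,r,onz(w,u,v,sense()['tcp_pos'][2]+.162-.1175),cv2.boundingRect(b))
E
```

```text
[array([0.5845, 0.1843]), array([0.6596, 0.1765]), array([0.5953, 0.2628]), array([0.6693, 0.2551]), array([0.6042, 0.3329]), array([0.6752, 0.3243])]
319.8280334472656 307.47991943359375 59.30178451538086 [0.62561243 0.22610382 0.24467565] (261, 249, 119, 109)
```

>>> {"fn": "servo_tool", "kwargs": {"deltas": [[[0, -0.1, -0.8], [0, 0, 0]], [[0, 0, -1], [0, 0, 0]], [[0, 0, -1], [0, 0, 0]], [[0, 0, -1], [0, 0, 0]], [[0, 0, -1], [0, 0, 0]], [[0, 0, -1], [0, 0, 0]], [[0, 0, -0.8], [0, 0, 0]], [[0, 0, -0.3], [0, 0, 0]]]}}

```text
time: 8.28
tcp_pos: [0.6264, 0.2171, 0.0263]
tool_rot: [-0.0, 0.743, 0.669, -0.001]
ft_force: [0.3, 0.9, 0.0]
gripper_width: 0.544
grasp_force: 26.1
```

>>> {"fn": "servo_tool", "kwargs": {"deltas": [[[0, 0, -0.08], [0, 0, 0]], [[0, 0, -0.04], [0, 0, 0]], [[0, 0, 0], [0, 0, 0]]]}}

```text
time: 8.65
tcp_pos: [0.6273, 0.2178, 0.0253]
tool_rot: [0.0, 0.743, 0.669, 0.001]
ft_force: [-0.6, 0.7, -0.3]
gripper_width: 0.548
grasp_force: 26.1
```

>>> {"fn": "servo_tool", "kwargs": {"deltas": [[[0, 0, -0.06], [0, 0, 0]], [[0, 0, -0.06], [0, 0, 0]], [[0, 0, 0], [0, 0, 0]]]}}

```text
time: 9.02
tcp_pos: [0.6271, 0.2177, 0.022]
tool_rot: [0.0, 0.743, 0.669, 0.0]
ft_force: [-0.8, -0.1, 2.7]
gripper_width: 0.547
grasp_force: 26.5
```

>>> {"fn": "servo_tool", "kwargs": {"deltas": [[[0, 0, -0.03], [0, 0, 0]], [[0, 0, 0], [0, 0, 0]]]}}

```text
time: 9.28
tcp_pos: [0.6271, 0.2177, 0.022]
tool_rot: [0.0, 0.743, 0.669, 0.001]
ft_force: [-3.2, -0.3, 7.8]
gripper_width: 0.541
grasp_force: 27.0
```

>>> {"fn": "servo_tool", "kwargs": {"deltas": [[[0, 0, 0], [0, 0, 0]], [[0, 0, 0], [0, 0, 0]], [[0, 0, 0], [0, 0, 0]], [[0, 0, 0], [0, 0, 0]], [[0, 0, 0.5], [0, 0, 0]], [[0, 0, 1], [0, 0, 0]], [[0, 0, 1], [0, 0, 0]], [[0, 0, 1], [0, 0, 0]]], "grip": 0}}

```text
time: 10.28
tcp_pos: [0.627, 0.2177, 0.1102]
tool_rot: [0.0, 0.743, 0.669, 0.0]
ft_force: [0.4, 0.3, 0.5]
gripper_width: 1.0
grasp_force: 0.0
```

>>> {"fn": "servo_tool", "kwargs": {"deltas": [[[0, 0, 1], [0, 0, 0]], [[0, 0, 1], [0, 0, 0]], [[0, 0, 1], [0, 0, 0]], [[0, 0, 0], [0, 0, 0]]]}}

```text
time: 10.78
tcp_pos: [0.6278, 0.2179, 0.1864]
tool_rot: [0.001, 0.743, 0.669, 0.002]
ft_force: [0.1, 0.1, 0.4]
gripper_width: 0.998
grasp_force: 0.0
```

```bash
python3 - <<'E'
from h import *
w=read_camera('wrist');s=sense();print(s['time'],s['tcp_pos'],rot(s['tool_rot']).as_matrix()[:,0]);cv2.imwrite('pics/w3.png',w['img'])
E
```

```text
10.825 [0.62737153 0.21773169 0.18455365] [1.03843556e-01 9.94593209e-01 9.29558785e-04]
```

View pics/w3.png

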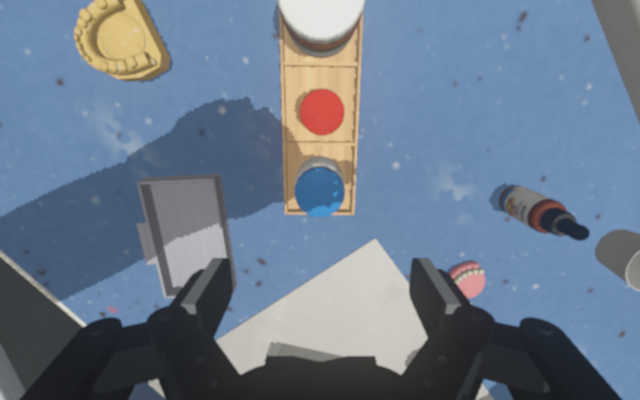

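The jar stands upright in the free bay, with its lid at (320,190). The tray corners are near (138,184), (220,178), (233,290) and (165,298).

>>> {"fn": "servo_tool", "kwargs": {"deltas": [[[-0.38, -0.8, 0], [0, 0, 0.93]], [[-0.38, -0.8, 0], [0, 0, 0.93]], [[-0.38, -0.8, 0], [0, 0, 0.93]], [[-0.38, -0.8, 0], [0, 0, 0.93]], [[-0.38, -0.8, 0], [0, 0, 0.93]], [[-0.38, -0.8, 0], [0, 0, 0.93]], [[-0.38, -0.8, 0], [0, 0, 0.93]], [[-0.38, -0.8, 0], [0, 0, 0.93]]]}}

```text
time: 11.82
tcp_pos: [0.5501, 0.0569, 0.1821]
tool_rot: [-0.001, 0.447, 0.894, -0.0]
ft_force: [-0.2, -0.2, -0.2]
gripper_width: 0.997
grasp_force: 0.0
```

>>> {"fn": "servo_tool", "kwargs": {"deltas": [[[-0.38, -0.8, 0], [0, 0, 0.93]], [[-0.38, -0.8, 0], [0, 0, 0.93]], [[-0.38, -0.8, 0], [0, 0, 0.93]], [[-0.38, -0.8, 0], [0, 0, 0.93]], [[-0.38, -0.8, 0], [0, 0, 0.93]], [[-0.36, -0.72, 0], [0, 0, 0.89]], [[0, 0, 0], [0, 0, 0]], [[0, 0, 0], [0, 0, 0]]]}}

```text
time: 12.82
tcp_pos: [0.4943, -0.0601, 0.1827]
tool_rot: [-0.0, 0.188, 0.982, 0.0]
ft_force: [-0.3, -0.1, -1.0]
gripper_width: 1.005
grasp_force: 0.0
```

```bash
python3 - <<'E'
from h import *
w=read_camera('wrist');s=sense();X=rot(s['tool_rot']).as_matrix()[:,0];print(s['time'],s['tcp_pos'],np.degrees(np.arctan2(X[1],X[0])),s['qpos'].round(2),w['eye']);cv2.imwrite('pics/w4.png',w['img'])
E
```

```text
12.875 [ 0.49450315 -0.05992417  0.18283218] 158.3519498371049 [-0.12 -0.05 -0.06  1.56  0.    0.26] [ 0.41925036 -0.02937331  0.32518786]
```

View pics/w4.png

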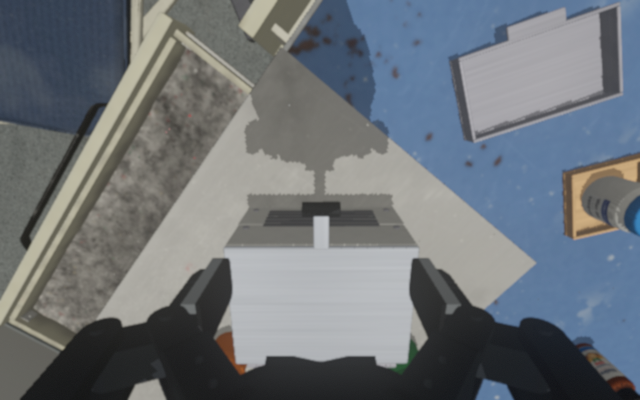

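The handle bar is at (321,209), the flap's front edge runs from (229,248) to (417,248), and the gripper is well centred. The tray corners are (458,62), (617,6), (623,97) and (472,140).

```bash
python3 - <<'E'
from h import *
w=read_camera('wrist')
g=cv2.cvtColor(w['img'],cv2.COLOR_BGR2GRAY);m=np.zeros_like(g);m[196:222,295:348]=(g[196:222,295:348]<38)*255
b=blobs(m,20)[0];q=cv2.boundingRect(b);print(q,onz(w,q[0]+q[2]/2,q[1]+q[3]/2,.0985))
F=[onz(w,*p,.1)[:2].round(4) for p in[(229,248),(417,248)]];print(F,np.mean(F,0))
T=np.array([onz(w,*p,.022)[:2] for p in[(458,62),(617,6),(623,97),(472,140)]]);print(T.round(4).tolist(),T.mean(0))
E
```

```text
Traceback (most recent call last):
IndexError: list index out of range
```

```bash
python3 - <<'E'
from h import *
w=read_camera('wrist')
g=cv2.cvtColor(w['img'],cv2.COLOR_BGR2GRAY);m=np.zeros_like(g);print(g[209,300:345:4],g[196:222:2,310]);m[196:222,295:348]=(g[196:222,295:348]<55)*255
for b in blobs(m,5)[:2]:
    q=cv2.boundingRect(b);print(q,onz(w,q[0]+q[2]/2,q[1]+q[3]/2,.0985))
F=[onz(w,*p,.1)[:2].round(4) for p in[(229,248),(417,248)]];print(F,np.mean(F,0))
T=np.array([onz(w,*p,.022)[:2] for p in[(458,62),(617,6),(623,97),(472,140)]]);print(T.round(4).tolist(),T.mean(0))
E
```

```text
[ 91  50  50  49  50  50  50  50  50  55  82 101] [117 116 105  62  49  50  51  49  49  52  57  73  69]
(302, 203, 37, 13) [ 0.49467599 -0.05901996  0.0985    ]
[array([ 0.4977, -0.1397]), array([0.5536, 0.0015])] [ 0.52565 -0.0691 ]
[[0.4344, 0.0983], [0.4413, 0.2357], [0.5203, 0.234], [0.5076, 0.0942]] [0.47588969 0.16554081]
```

>>> {"fn": "servo_tool", "kwargs": {"deltas": [[[0, 0.02, -0.9], [0, 0, 0]], [[0, 0.02, -1], [0, 0, 0]], [[0, 0, -1], [0, 0, 0]], [[0, 0, -0.8], [0, 0, 0]], [[0, 0, -0.4], [0, 0, 0]], [[0, 0, 0], [0, 0, 0]]], "grip": 0.3}}

```text
time: 13.72
tcp_pos: [0.4942, -0.0591, 0.0804]
tool_rot: [-0.0, 0.187, 0.982, -0.0]
ft_force: [-0.9, -0.0, 0.6]
gripper_width: 0.7
grasp_force: 0.0
```

>>> {"fn": "servo_tool", "kwargs": {"deltas": [[[0, 0, 0], [0, 0, 0]], [[0, 0, 0], [0, 0, 0]], [[0, 0, 0], [0, 0, 0]], [[0, 0, 0], [0, 0, 0]], [[0, 0, 0], [0, 0, 0]], [[0, 0, 0], [0, 0, 0]]], "grip": 1, "squeeze": 30}}

```text
time: 14.48
tcp_pos: [0.4948, -0.0598, 0.0818]
tool_rot: [0.001, 0.187, 0.982, -0.0]
ft_force: [-2.9, -2.6, 6.4]
gripper_width: 0.344
grasp_force: 29.5
```

```bash
python3 - <<'E'
import numpy as np
th=np.linspace(0,1.76,17);r=.152;u=np.array([.930,-.368])
h=-np.diff(r*np.cos(th+.016));z=np.diff(r*np.sin(th+.016))
print([[[*(u*a/.025).round(2).tolist(),round(b/.025,2)],[0,0,0]] for a,b in zip(h,z)])
E
```

```text
[[[0.04, -0.02, np.float64(0.67)], [0, 0, 0]], [[0.11, -0.04, np.float64(0.66)], [0, 0, 0]], [[0.18, -0.07, np.float64(0.64)], [0, 0, 0]], [[0.24, -0.1, np.float64(0.62)], [0, 0, 0]], [[0.3, -0.12, np.float64(0.58)], [0, 0, 0]], [[0.36, -0.14, np.float64(0.54)], [0, 0, 0]], [[0.42, -0.16, np.float64(0.5)], [0, 0, 0]], [[0.46, -0.18, np.float64(0.45)], [0, 0, 0]], [[0.51, -0.2, np.float64(0.39)], [0, 0, 0]], [[0.54, -0.21, np.float64(0.33)], [0, 0, 0]], [[0.57, -0.23, np.float64(0.26)], [0, 0, 0]], [[0.6, -0.24, np.float64(0.19)], [0, 0, 0]], [[0.61, -0.24, np.float64(0.12)], [0, 0, 0]], [[0.62, -0.25, np.float64(0.05)], [0, 0, 0]], [[0.62, -0.25, np.float64(-0.03)], [0, 0, 0]], [[0.61, -0.24, np.float64(-0.1)], [0, 0, 0]]]
```

>>> {"fn": "servo_tool", "kwargs": {"deltas": [[[0.04, -0.02, 0.67], [0, 0, 0]], [[0.11, -0.04, 0.66], [0, 0, 0]], [[0.18, -0.07, 0.64], [0, 0, 0]], [[0.24, -0.1, 0.62], [0, 0, 0]], [[0.3, -0.12, 0.58], [0, 0, 0]], [[0.36, -0.14, 0.54], [0, 0, 0]]]}}

```text
time: 15.22
tcp_pos: [0.525, -0.0718, 0.1743]
tool_rot: [-0.001, 0.187, 0.982, -0.0]
ft_force: [0.6, -3.1, -5.5]
gripper_width: 0.339
grasp_force: 29.9
```

>>> {"fn": "servo_tool", "kwargs": {"deltas": [[[0.42, -0.16, 0.5], [0, 0, 0]], [[0.46, -0.18, 0.45], [0, 0, 0]], [[0.51, -0.2, 0.39], [0, 0, 0]], [[0.54, -0.21, 0.33], [0, 0, 0]], [[0.57, -0.23, 0.26], [0, 0, 0]]]}}

```text
time: 15.85
tcp_pos: [0.5873, -0.0963, 0.2228]
tool_rot: [-0.001, 0.187, 0.982, -0.0]
ft_force: [-3.3, -2.6, -2.0]
gripper_width: 0.337
grasp_force: 30.2
```

>>> {"fn": "servo_tool", "kwargs": {"deltas": [[[0.6, -0.24, 0.19], [0, 0, 0]], [[0.61, -0.24, 0.12], [0, 0, 0]], [[0.62, -0.25, 0.05], [0, 0, 0]], [[0.62, -0.25, -0.03], [0, 0, 0]], [[0.61, -0.24, -0.1], [0, 0, 0]], [[0, 0, 0], [0, 0, 0]]]}}

```text
time: 16.6
tcp_pos: [0.6653, -0.1272, 0.2295]
tool_rot: [0.001, 0.187, 0.982, 0.0]
ft_force: [0.5, -0.8, 7.7]
gripper_width: 0.337
grasp_force: 32.2
```

>>> {"fn": "servo_tool", "kwargs": {"deltas": [[[0, 0, 0], [0, 0, 0]], [[0, 0, 0], [0, 0, 0]], [[0, 0, 0], [0, 0, 0]], [[0, 0, 0.5], [0, 0, 0]], [[0, 0, 0.8], [0, 0, 0]], [[0, 0, 0.9], [0, 0, 0]], [[0, 0, 0.8], [0, 0, 0]]], "grip": 0}}

```text
time: 17.48
tcp_pos: [0.664, -0.1266, 0.3045]
tool_rot: [0.001, 0.187, 0.982, 0.0]
ft_force: [0.5, -0.3, -0.2]
gripper_width: 0.999
grasp_force: 0.0
```

>>> {"fn": "servo_tool", "kwargs": {"deltas": [[[-0.85, 0.33, 0], [0, 0, 0]], [[-0.85, 0.33, 0], [0, 0, 0]], [[-0.85, 0.33, 0], [0, 0, 0]], [[-0.85, 0.33, 0], [0, 0, 0]], [[0, 0, -0.9], [0, 0, 0]], [[0, 0, -0.9], [0, 0, 0]], [[0, 0, -0.9], [0, 0, 0]], [[0, 0, -0.9], [0, 0, 0]]]}}

```text
time: 18.48
tcp_pos: [0.5792, -0.0936, 0.213]
tool_rot: [0.0, 0.187, 0.982, 0.0]
ft_force: [0.1, 0.3, -0.3]
gripper_width: 1.0
grasp_force: 0.0
```

>>> {"fn": "servo_tool", "kwargs": {"deltas": [[[0, 0, 0], [0, 0, 0]]]}}

```text
time: 18.6
tcp_pos: [0.5786, -0.0935, 0.2119]
tool_rot: [-0.001, 0.187, 0.982, -0.0]
ft_force: [-0.5, 0.1, 0.5]
gripper_width: 1.0
grasp_force: 0.0
```

```bash
python3 - <<'E'
from h import *
w=read_camera('wrist');s=sense();X=rot(s['tool_rot']).as_matrix()[:,0];print(s['time'],s['tcp_pos'],np.degrees(np.arctan2(X[1],X[0])),w['eye'])
c=read_camera('scene')
cv2.imwrite('pics/w5.png',np.hstack([w['img'][90:400,150:490],cv2.resize(c['img'][110:250,300:430],(288,310))]))
E
```

```text
18.65 [ 0.57901061 -0.0935638   0.21320776] 158.4130824492197 [ 0.50358838 -0.06294577  0.35447596]
```

View pics/w5.png

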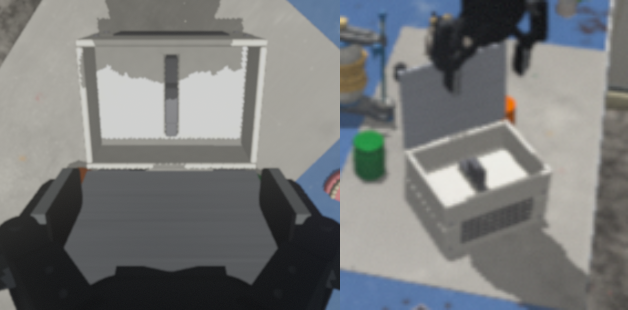

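The flap stands open. The plate is in the middle of the recess, spanning crop u 163–179 and v 55–137 (full-image u≈321, v 145–227).

```bash
python3 - <<'E'
from h import *
w=read_camera('wrist')
for uv in[(321,145),(321.3,227)]: print(onz(w,*uv,.064).round(4))
g=cv2.cvtColor(w['img'],cv2.COLOR_BGR2GRAY).astype(int);print([int(x) for x in g[140:232:2,321]]);print(g[180,308:336],g[215,308:336])
print(onz(w,321,180,.088),onz(w,321,215,.064))
E
```

```text
[ 0.5417 -0.0773  0.064 ]
[ 0.6194 -0.1077  0.064 ]
[147, 125, 73, 76, 87, 88, 88, 89, 90, 89, 90, 90, 90, 91, 91, 86, 76, 76, 82, 92, 92, 93, 92, 101, 132, 138, 137, 137, 136, 136, 135, 135, 135, 134, 134, 130, 131, 133, 133, 133, 131, 132, 165, 183, 150, 148]
[208 208 208 207 197 171 132  99  91  91  92  91  92  92  92  92  92  92
  96 122 162 191 205 208 208 208 208 208] [208 208 208 207 202 185 154 130 126 131 133 133 134 134 133 133 133 131
 133 147 173 197 206 208 208 208 208 208]
[ 0.56750964 -0.0875769   0.088     ] [ 0.6071092  -0.10315204  0.064     ]
```

>>> {"fn": "servo_tool", "kwargs": {"deltas": [[[0.06, 0.04, -0.9], [0, 0, 0]], [[0, 0, -1], [0, 0, 0]], [[0, 0, -1], [0, 0, 0]], [[0, 0, -1], [0, 0, 0]], [[0, 0, -1], [0, 0, 0]], [[0, 0, -0.8], [0, 0, 0]], [[0, 0, -0.4], [0, 0, 0]], [[0, 0, 0], [0, 0, 0]]], "grip": 0.4}}

```text
time: 19.75
tcp_pos: [0.5808, -0.0927, 0.0604]
tool_rot: [0.0, 0.187, 0.982, 0.0]
ft_force: [0.5, 0.0, 0.5]
gripper_width: 0.602
grasp_force: 0.0
```

>>> {"fn": "servo_tool", "kwargs": {"deltas": [[[0, 0, 0], [0, 0, 0]], [[0, 0, 0], [0, 0, 0]], [[0, 0, 0], [0, 0, 0]], [[0, 0, 0], [0, 0, 0]], [[0, 0, 0], [0, 0, 0]], [[0, 0, 0], [0, 0, 0]]], "grip": 1, "squeeze": 45}}

```text
time: 20.5
tcp_pos: [0.5811, -0.0928, 0.061]
tool_rot: [0.001, 0.187, 0.982, -0.0]
ft_force: [-0.4, -0.9, 6.0]
gripper_width: 0.135
grasp_force: 44.8
```

>>> {"fn": "servo_tool", "kwargs": {"deltas": [[[0, 0, 0.2], [0, 0, 0]], [[0, 0, 0.4], [0, 0, 0]], [[0, 0, 0.5], [0, 0, 0]], [[0, 0, 0.6], [0, 0, 0]]]}}

```text
time: 21.0
tcp_pos: [0.5807, -0.0926, 0.1036]
tool_rot: [0.0, 0.187, 0.982, 0.0]
ft_force: [0.2, -0.4, -0.3]
gripper_width: 0.133
grasp_force: 43.9
```

>>> {"fn": "servo_tool", "kwargs": {"deltas": [[[0, 0, 0.6], [0, 0, 0]], [[0, 0, 0.6], [0, 0, 0]], [[0, 0, 0.6], [0, 0, 0]], [[0, 0, 0.6], [0, 0, 0]], [[0, 0, 0.6], [0, 0, 0]], [[0, 0, 0.6], [0, 0, 0]], [[0, 0, 0.3], [0, 0, 0]], [[0, 0, 0], [0, 0, 0]]]}}

```text
time: 22.0
tcp_pos: [0.5809, -0.0927, 0.2005]
tool_rot: [0.0, 0.187, 0.982, -0.0]
ft_force: [0.2, 0.4, -1.2]
gripper_width: 0.135
grasp_force: 43.9
```

>>> {"fn": "servo_tool", "kwargs": {"deltas": [[[-0.26, 0.64, 0], [0, 0, -0.78]], [[-0.26, 0.64, 0], [0, 0, -0.78]], [[-0.26, 0.64, 0], [0, 0, -0.78]], [[-0.26, 0.64, 0], [0, 0, -0.78]], [[-0.26, 0.64, 0], [0, 0, -0.78]], [[-0.26, 0.64, 0], [0, 0, -0.78]], [[-0.26, 0.64, 0], [0, 0, -0.78]], [[-0.26, 0.64, 0], [0, 0, -0.78]]]}}

```text
time: 23.0
tcp_pos: [0.5282, 0.0359, 0.1993]
tool_rot: [-0.0, 0.481, 0.877, -0.0]
ft_force: [0.4, -0.8, -0.2]
gripper_width: 0.132
grasp_force: 43.8
```

>>> {"fn": "servo_tool", "kwargs": {"deltas": [[[-0.26, 0.64, 0], [0, 0, -0.78]], [[-0.26, 0.64, 0], [0, 0, -0.78]], [[-0.26, 0.64, 0], [0, 0, -0.78]], [[-0.26, 0.64, 0], [0, 0, -0.78]], [[-0.26, 0.64, 0], [0, 0, -0.78]], [[-0.26, 0.64, 0], [0, 0, -0.78]], [[-0.26, 0.64, 0], [0, 0, -0.78]], [[-0.3, 0.68, 0], [0, 0, -0.85]]]}}

```text
time: 24.0
tcp_pos: [0.4752, 0.1648, 0.1993]
tool_rot: [-0.0, 0.729, 0.684, -0.0]
ft_force: [-0.0, -0.0, -1.5]
gripper_width: 0.134
grasp_force: 43.8
```

>>> {"fn": "servo_tool", "kwargs": {"deltas": [[[0, 0, -0.4], [0, 0, 0]], [[0, 0, -0.5], [0, 0, 0]], [[0, 0, -0.5], [0, 0, 0]], [[0, 0, -0.3], [0, 0, 0]], [[0, 0, 0], [0, 0, 0]], [[0, 0, 0], [0, 0, 0]]]}}

```text
time: 24.75
tcp_pos: [0.4759, 0.1643, 0.1579]
tool_rot: [0.0, 0.728, 0.685, 0.0]
ft_force: [-0.0, -0.5, -0.4]
gripper_width: 0.134
grasp_force: 43.8
```

```bash
python3 - <<'E'
from h import *
w=read_camera('wrist');s=sense();X=rot(s['tool_rot']).as_matrix()[:,0];print(s['time'],s['tcp_pos'],np.degrees(np.arctan2(X[1],X[0])),s['gripper_width'])
c=read_camera('scene')
cv2.imwrite('pics/w6.png',np.hstack([cv2.resize(w['img'],(480,300)),cv2.resize(c['img'][140:310,200:400],(320,300))]))
E
```

```text
24.8 [0.47591512 0.16437448 0.15803012] 86.50394430673002 0.13373693773011955
```

View pics/w6.png

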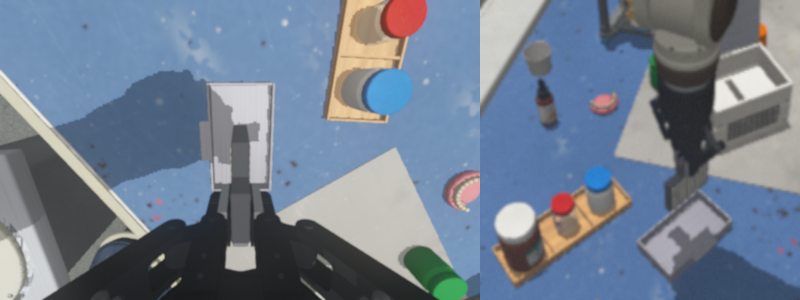

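The plate is held over the tray, its long side along the tray's. In the scaled wrist view the tray corners are (208,83), (274,83), (271,190) and (212,190).

```bash
python3 - <<'E'
from h import *
w=read_camera('wrist');k=4/3
T=np.array([onz(w,u*k,v*k,.022)[:2] for u,v in[(208,83),(274,83),(271,190),(212,190)]]);print(T.round(4).tolist(),T.mean(0))
d=T[0]+T[1]-T[2]-T[3];print(np.degrees(np.arctan2(d[1],d[0])))
E
```

```text
[[0.4413, 0.2384], [0.5174, 0.2338], [0.5113, 0.0961], [0.4324, 0.1009]] [0.47559347 0.16731388]
86.86167842983075
```

>>> {"fn": "servo_tool", "kwargs": {"deltas": [[[0, 0.05, 0], [0, 0, 0]], [[0, 0, 0], [0, 0, 0]], [[0, 0, 0], [0, 0, 0]], [[0, 0, 0], [0, 0, 0]]]}}

```text
time: 25.4
tcp_pos: [0.4757, 0.1656, 0.1576]
tool_rot: [0.0, 0.728, 0.685, -0.0]
ft_force: [-0.7, -0.4, -0.6]
gripper_width: 0.13
grasp_force: 43.8
```

```bash
python3 -c "
from plant import *
print(hand_in())"
```

```text
the job is handed in; nothing more can be done
None
```

I handed the job in at about 25 s: the jar stands upright in the rack's free bay, the flap stayed open when released, and the plate is held upright and centred over the dust tray, its lower edge about 10.5 cm above the bench (about 8 cm above the tray rim). No verdict was returned.

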